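# Find the rocking magnet cover and press it home

## Task

One of the four square picture covers on the brass plate is not pressed home. Gently press near an edge of the covers with closed fingertips, one after another, until you find the one that rocks, then press that one firmly on its middle until it is fully home and no longer rocks, and move clear. Do not press hard on the sound covers, lift nothing, and leave the jar, stamp, stack and tray where they are.

Things in the scene. Friction and masses are not known exactly. Their poses are not given: they have to be found in the camera images.
- cover_a: one of four identical white square caps, 70 x 70 mm, blue and green picture on the flat top, each on a steel post; the loose one may be any of a to d and must be found by pressing. Origin on the cover's axis, 10 mm below the middle of its top face; x, y along its sides, z out of the top. (cover_b, c, d: more that holds for all four.)
- cover_b: identical cover, origin and axes as cover_a. Any sound cover: stays level wherever it is pressed, sinks about 1 mm per 3.5 N on its rubber bed, at most 4 mm, and comes back up. More than 14 N on any cover that is not (yet) pushed down home dents it. Only their weight holds covers down: pulled up, they come off.
- cover_c: identical cover, origin and axes as cover_a. All four tops start level and 48 mm above the table, and nothing that can be seen tells which is loose. Its post is cut deeper than the other three: once home its top stands 6 mm lower than theirs. Gaps between covers are at least 14 mm.
- cover_d: identical cover, origin and axes as cover_a. Whichever one is loose tips 0.12 to 0.17 rad towards an edge or corner pressed with 1 to 2 N (that edge drops about 6 mm, the other rises) and springs back level; on its middle it resists to about 7 N, then slides 6 mm down and stays, level and firm; below that its rubber bed gives 1 mm per 3.5 N, at most 4 mm.
- plate: brass-coloured square base plate, 280 x 280 x 10 mm, fixed to the table; the four posts stand on it in a 2 x 2 square about 110 mm apart. Origin at the centre of its underside, x and y along its sides
- jar: amber screw jar with black cap, 52 mm across, 70 mm tall, loose, beyond the plate; a bystander. Origin at the centre of its underside
- stamp: red hand stamp with a round knob, 40 mm across, 66 mm tall, loose, beyond the plate; a bystander. Origin at the centre of its underside
- backs: stack of black square backs, 60 x 60 x 25 mm in all, one loose piece, left of the plate; a bystander. Origin at the centre of its underside
- tray: white open tray of grey cards, 120 x 85 mm, 50 mm tall, loose, right of the plate; a bystander. Origin at the centre of its underside

How it is judged:
By the outcome, as a careful person would: the job done as asked, in the order asked, and still so for the second after the job is handed in, with the robot touching nothing.
It also fails if it takes over 54 s, if anything falls off the work surface, if the arm or the gripper's body presses on something with over 40 N, if the wrist force passes 120 N, or if a joint passes its speed limit or range.

## Robot

A 7-joint arm with a two-finger parallel gripper is mounted at the origin on the work surface. World frame = base frame: x ahead of the robot, y to its left, z up, the work surface at z = 0. Lengths are in mm, angles in rad, forces in N, time in s.
With the tool pointing down it reaches from about 425 to 875 mm from the base axis. Payload 4.7 kg.
Tool frame: the origin (TCP) lies on the mounting face of the last link; the fingertips stand 173 mm ahead of it and the grasp point (between the pads) lies 155 mm ahead of it (env.nose_length is the distance from the TCP to the fingertips, in mm); z points along the fingers, y is the direction in which the jaws open and shut (so a half turn about z gives the same grasp; the last joint's range is limited). The gripper opens to 85 mm and grips with 20 to 120 N. Pads are 22 mm wide; open, the fingers measure 114 mm over their backs; the gripper's body (76 mm by 85 mm) begins 54 mm behind the grasp point. The pads swing forward as they close: fully open they stand 13 mm farther back than shut.
Start: joints at [1.164, 0.321, -0.07, 1.45, 0.023, 1.371, -0.057], TCP at [265.503, -593.308, 404.749] pointing down, gripper open.
Joint ranges: [-2.86, 2.86], [-0.3, 2.09], [-1.38, 1.24], [0.06, 2.45], [-1.56, 4.7], [0.09, 2.05], [-2.69, 2.69]. Speed limits (rad/s): [2.57, 2.57, 3.14, 3.14, 3.14, 3.14, 3.14].

## Interface

Orientations are given as a unit quaternion [x, y, z, w].
In Python, from station import env gives the robot as it stands. The module is installed in compiled form; this text tells all that it offers.
- The arm moves only by the shell command python3 -m jog 'ROWS'. ROWS is a JSON object of lists of equal length, an entry for each row: "linear": the shift along the tool's x, y, z scaled (see below), a list of three; "roll": the turn about the tool's z scaled (see below); "grip": the closure, from 0 (fully open) to 1 (shut). In form: {"linear": [[tx, ty, tz], ...], "roll": [roll, ...], "grip": [grip, ...]}. A call has 1 to 20 rows; each row shifts and turns the commanded pose from where the row before left it, along the tool's axes as they then stand; what a row does not reach is not made up. The controller multiplies each number of a shift by 75 cm and each number of a turn by 6 degrees. A row lasts 1/8 s, in which the tool goes at most 62.5 mm and 10.7 degrees, less where a joint would pass 70% of its speed; a pose out of reach is approached as far as the arm can. A call with a number of a shift or a turn outside -1 to 1 is refused whole. A call with a gripper value outside its range is refused whole. The fingers move at their own pace and stop on an object; the grip force is fixed at half the most. Time passes only in rows, so rows that do not move let the fingers close. It gives the time, the measured TCP pose, the force and the opening at its end, in the units of the state.
- env.get_state(): the state, without advancing time (a new reading comes with each control period).
- env.read_camera(name): name is "side" or "top" or "wrist"; returns a dict with "color" (384x512x3 uint8, blue, green, red), "z_map" (384x512 float32, mm along the optical axis (not along the pixel's ray), 0 where there is no reading), "K" (3x3 intrinsics, pixels), "extrinsics" (4x4, takes a point from camera to world coordinates). Camera axes: x right, y down, z forward; pixel columns grow to the right and rows downward; lengths in mm; the calibration is good to about 2 mm. A picture is of the moment at which its call begins.
- env.hand_in(): hands the job in, once; it reports no verdict.
The state is a dict: "time": time; "qpos": joint angles; "joint_velocities": joint speeds; "joint_efforts": joint torques, N m; "position": TCP position; "ee_rot": TCP orientation; "contact_force": force on the tool from outside, world axes, zero at the start; "moment": the same for the moment, N m; "opening": finger opening in mm.
Only numpy, scipy, OpenCV 4.12 (cv2) and the standard library are available. Lean on these libraries where they do the work, as an engineer would, in place of code of your own. Each camera call takes 0.05 s, during which the arm holds its last target.

## Working session

There is one attempt and no reset: what is moved stays moved. The work goes in short steps, Python scripts to look and compute and a shell command to move; the robot and the scene stay as the last step left them, time stands still between calls to the robot, and variables do not carry over. Pictures are saved under pics/ and viewed, and the job is handed in when it is done.

```bash
mkdir -p pics; ls
python3 - <<'E'
from station import env
import cv2
s=env.get_state();print(s, env.nose_length)
for n in("top","side"):
    c=env.read_camera(n);cv2.imwrite(f"pics/{n}0.png",c["color"]);print(n,c["K"],c["extrinsics"])
E
```

```text
pics
{'time': 0.0, 'qpos': array([ 1.16412   ,  0.32183453, -0.07008236,  1.45173519,  0.02257104,
        1.37083044, -0.05689856]), 'joint_velocities': array([-0.00174949,  0.0005091 , -0.00093383,  0.00063823, -0.00080307,
        0.00091159, -0.00084372]), 'joint_efforts': array([ 9.47535736e-04, -4.93578136e+01, -3.81389558e-01, -3.14338088e+01,
        1.30337931e-02,  1.12332441e-02,  1.36998918e-05]), 'position': array([ 265.3852498 , -593.10504082,  403.58544664]), 'ee_rot': array([ 9.77946782e-01,  2.08851790e-01, -2.47954242e-04, -9.79533794e-04]), 'contact_force': array([-1.13257514,  0.36946647, -0.85449138]), 'moment': array([-0.04452649, -0.00788638,  0.02931846]), 'opening': 85.2210518539689} 173.4
top [[445.45810375   0.         258.5199209 ]
 [  0.         445.45810375 189.59421631]
 [  0.           0.           1.        ]] [[-1.82982419e-02 -9.86230301e-01  1.64362305e-01  4.71098582e+02]
 [-9.99811236e-01  1.69749485e-02 -9.45216302e-03  4.72885276e+01]
 [ 6.53196793e-03 -1.64504237e-01 -9.86354748e-01  1.04575654e+03]
 [ 0.00000000e+00  0.00000000e+00  0.00000000e+00  1.00000000e+00]]
side [[472.12070477   0.         252.42544278]
 [  0.         472.12070477 202.67369742]
 [  0.           0.           1.        ]] [[ 9.51217611e-01 -2.19181096e-01  2.17128311e-01  4.00720002e+02]
 [-3.08518063e-01 -6.72823411e-01  6.72402605e-01 -7.41315401e+02]
 [-1.28892904e-03 -7.06589205e-01 -7.07622804e-01  8.91131448e+02]
 [ 0.00000000e+00  0.00000000e+00  0.00000000e+00  1.00000000e+00]]
```

View pics/top0.png

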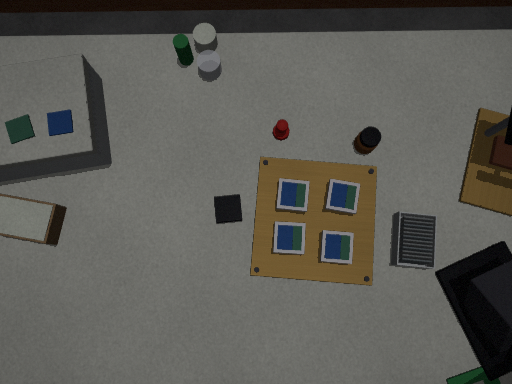

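View pics/side0.png

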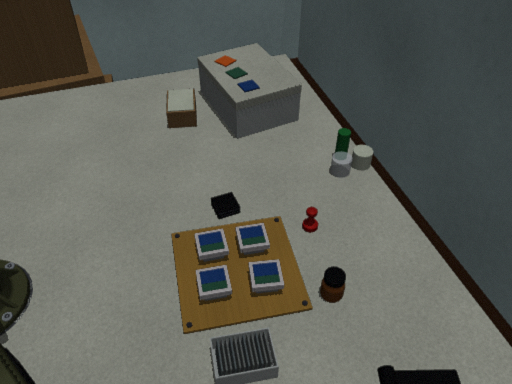

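The top view shows four covers near (293,195), (343,196), (290,238) and (337,247). The stack is at (228,208), the tray at (416,240), the stamp at (281,130) and the jar at (368,140). I'll get exact poses from the depth map.

```bash
cat > h.py <<'E'
import numpy as np,cv2
from station import env
from scipy.spatial.transform import Rotation as R
def cloud(c):
    z=c["z_map"].astype(float);v,u=np.mgrid[:384,:512];K=c["K"]
    p=np.stack([(u-K[0,2])/K[0,0]*z,(v-K[1,2])/K[1,1]*z,z],-1)
    T=c["extrinsics"];w=p@T[:3,:3].T+T[:3,3];w[z==0]=np.nan;return w
def st():
    s=env.get_state();r=R.from_quat(s["ee_rot"]);tip=s["position"]+r.apply([0,0,env.nose_length])
    return s,r,tip
E
python3 - <<'E'
from h import *
for n in("top","side"):
    c=env.read_camera(n);w=cloud(c);z=w[...,2]
    m=((z>36)&(z<60)&(w[...,0]>350)&(w[...,0]<800)&(abs(w[...,1])<350)).astype(np.uint8)
    k,l,s,ce=cv2.connectedComponentsWithStats(m)
    print(n)
    for i in range(1,k):
        if s[i,4]<150: continue
        q=w[l==i]; r=cv2.minAreaRect(q[:,:2].astype(np.float32)); print(ce[i].round(0),s[i,4],np.round(r[0],1),np.round(r[1],1),round(r[2],1),np.median(q[:,2]).round(1))
c=env.read_camera("top")["color"][140:300,200:450]
cv2.imwrite("pics/topc.png",cv2.resize(c,None,fx=3,fy=3,interpolation=cv2.INTER_CUBIC))
s,r,tip=st();print(tip,r.as_matrix().round(3))
E
```

```text
top
[293. 194.] 956 [625.7 -39.4] [69.9 70.3] 83.1 47.9
[342. 196.] 966 [ 620.8 -153.1] [70.2 70.7] 79.0 47.7
[415. 239.] 1300 [ 519.1 -313.6] [ 85.5 120.4] 82.8 46.8
[289. 237.] 991 [528.6 -28.6] [70.2 69.9] 85.7 48.1
[337. 246.] 1011 [ 506.4 -134.5] [70.1 70. ] 84.0 47.9
side
[252. 237.] 757 [624.8 -42.7] [72.6 70.5] 83.9 47.9
[211. 243.] 774 [527.8 -32. ] [73.4 69.9] 85.6 48.1
[266. 275.] 919 [ 619.9 -156.2] [73.3 70.1] 78.8 48.0
[213. 281.] 941 [ 505.2 -137.8] [72.4 69.7] 84.2 47.9
[332. 288.] 178 [ 745.6 -230.9] [28.9 50.1] 51.4 44.2
[243. 349.] 1583 [ 518.1 -314.9] [ 83.  120.1] 83.4 47.4
[ 265.35476273 -593.1063255   230.8089761 ] [[ 0.913  0.408 -0.   ]
 [ 0.408 -0.913  0.001]
 [-0.    -0.001 -1.   ]]
```

View pics/topc.png

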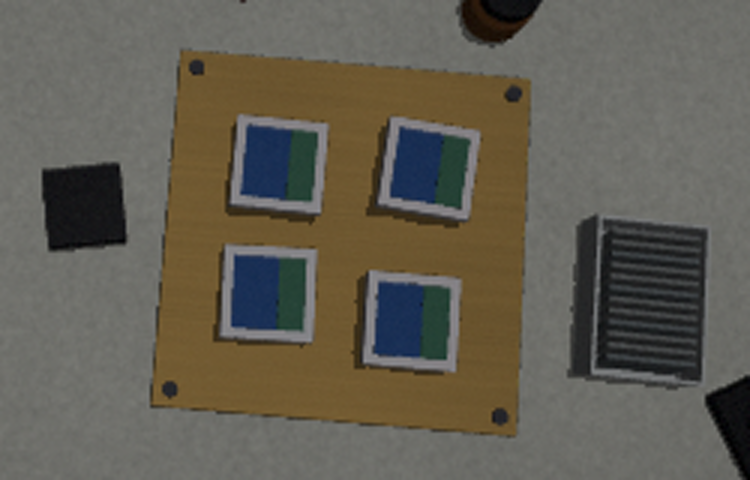

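```bash
python3 -m jog '{"linear":[[0,0,0],[0,0,0],[0,0,0],[0,0,0],[0,0,0],[0,0,0]],"roll":[1,1,1,1,0,0],"grip":[1,1,1,1,1,1]}'
python3 - <<'E'
from h import *
s,r,tip=st();print(tip,r.as_matrix().round(4),s["contact_force"])
d=np.array([483.8,-136.2,80])-tip;print(r.inv().apply(d)/750)
E
```

```text
time: 1.0
position: [265.6, -593.2, 404.6]
ee_rot: [1.0, 0.002, -0.0, -0.0]
contact_force: [-0.8, -0.2, -0.6]
opening: -0.2
[ 265.57306984 -593.22262912  231.22009332] [[ 1.0e+00  3.8e-03 -1.0e-04]
 [ 3.8e-03 -1.0e+00  1.0e-04]
 [-1.0e-04 -1.0e-04 -1.0e+00]] [-0.83733257 -0.17425123 -0.57744644]
[ 0.29326803 -0.60823918  0.20169112]
```

```bash
python3 -m jog '{"linear":[[0.0293,-0.0608,0],[0.0293,-0.0608,0],[0.0293,-0.0608,0],[0.0293,-0.0608,0],[0.0293,-0.0608,0],[0.0293,-0.0608,0],[0.0293,-0.0608,0],[0.0293,-0.0608,0],[0.0293,-0.0608,0],[0.0293,-0.0608,0],[0,0,0.05],[0,0,0.05],[0,0,0.05],[0,0,0.05],[0,0,0],[0,0,0]],"roll":[0,0,0,0,0,0,0,0,0,0,0,0,0,0,0,0],"grip":[1,1,1,1,1,1,1,1,1,1,1,1,1,1,1,1]}'
python3 - <<'E'
from h import *
s,r,tip=st();print(tip,s["contact_force"])
d=np.array([483.8,-136.2,51])-tip;print(r.inv().apply(d)/750)
for n in("side","wrist","top"):
    c=env.read_camera(n);cv2.imwrite(f"pics/{n}1.png",c["color"])
for i in range(3): print(env.get_state()["contact_force"])
E
```

```text
time: 3.0
position: [485.1, -137.0, 256.1]
ee_rot: [1.0, 0.001, 0.001, 0.0]
contact_force: [0.8, 0.2, 1.1]
opening: -0.2
[ 485.38652935 -137.12461544   82.73299686] [0.79634152 0.19251557 1.14763531]
[-0.00219136 -0.00126334  0.04230589]
[ 0.27591745  0.34792496 -0.01859214]
[ 0.27591745  0.34792496 -0.01859214]
[ 0.27591745  0.34792496 -0.01859214]
```

View pics/wrist1.png

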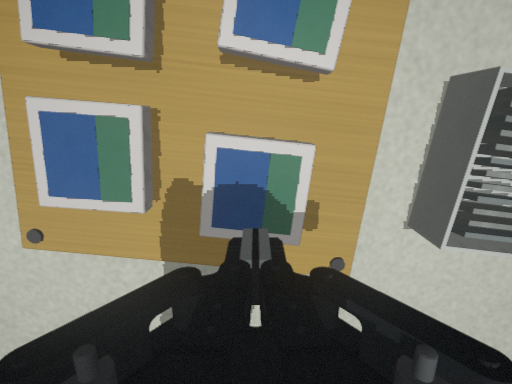

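View pics/side1.png

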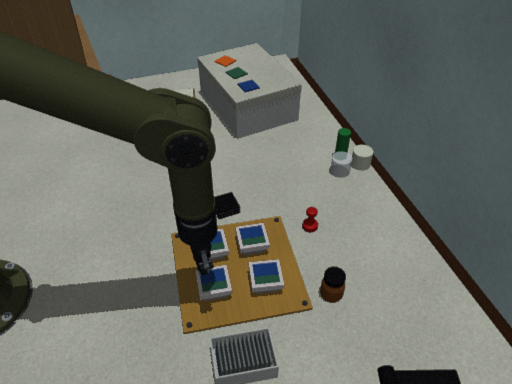

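```bash
cat > obs.py <<'E'
from h import *
import sys
cx,cy=float(sys.argv[1]),float(sys.argv[2])
f=[]
for i in range(3):
    c=env.read_camera("wrist");s,r,tip=st();f.append(s["contact_force"])
w=cloud(c)
dx=w[...,0]-cx;dy=w[...,1]-cy
m=(w[...,2]>38)&(w[...,2]<62)&(dx>-5)&(dx<31)&(abs(dy)<31)
q=w[m];A=np.c_[q[:,0]-cx,q[:,1]-cy,np.ones(len(q))]
res=np.linalg.lstsq(A,q[:,2],rcond=None)[0]
print("tip",tip.round(2),"F",np.mean(f,0).round(2),"Fz",np.array(f)[:,2].round(2),"tiltx,tilty,h",res.round(3),len(q))
E
python3 -m jog '{"linear":[[-0.001,-0.001,0.02],[0,0,0.02],[0,0,0],[0,0,0]],"roll":[0,0,0,0],"grip":[1,1,1,1]}'; python3 obs.py 505.8 -136.2
```

```text
time: 3.65
position: [483.6, -136.1, 224.4]
ee_rot: [1.0, 0.001, -0.0, -0.0]
contact_force: [-0.2, -0.3, 0.2]
opening: 0.0
tip [ 484.01 -136.24   51.68] F [ 0.2  -0.19 -0.39] Fz [-0.15 -0.36 -0.65] tiltx,tilty,h [-8.0000e-03 -5.0000e-03  4.8422e+01] 7610
```

```bash
python3 -m jog '{"linear":[[0,0,0.002],[0,0,0.002],[0,0,0]],"roll":[0,0,0],"grip":[1,1,1]}'; python3 obs.py 505.8 -136.2; python3 -m jog '{"linear":[[0,0,0.0013],[0,0,0]],"roll":[0,0],"grip":[1,1]}'; python3 obs.py 505.8 -136.2
```

```text
time: 4.18
position: [483.5, -136.1, 221.6]
ee_rot: [1.0, 0.001, -0.0, 0.0]
contact_force: [-0.7, 0.0, -0.7]
opening: -0.1
tip [ 483.61 -136.17   48.32] F [ 0.14  0.06 -0.15] Fz [-0.71 -0.14  0.4 ] tiltx,tilty,h [-9.0000e-03 -6.0000e-03  4.8439e+01] 7938
time: 4.58
position: [483.7, -136.2, 220.8]
ee_rot: [1.0, 0.001, 0.0, 0.0]
contact_force: [0.7, -0.9, 0.8]
opening: -0.0
tip [ 483.73 -136.2    47.42] F [ 0.05 -0.39  0.49] Fz [ 0.77 -0.02  0.73] tiltx,tilty,h [-8.000e-03 -5.000e-03  4.818e+01] 8040
```

```bash
python3 -m jog '{"linear":[[0,0,0.001],[0,0,0]],"roll":[0,0],"grip":[1,1]}'; python3 obs.py 505.8 -136.2
```

```text
time: 4.97
position: [483.7, -136.1, 220.1]
ee_rot: [1.0, 0.001, 0.0, 0.0]
contact_force: [-0.0, 0.2, 1.7]
opening: 0.1
tip [ 483.74 -136.18   46.75] F [0.12 0.5  2.56] Fz [1.77 3.24 2.66] tiltx,tilty,h [-5.0000e-03 -5.0000e-03  4.7523e+01] 8047
```

```bash
python3 -m jog '{"linear":[[0,0,0.0007],[0,0,0]],"roll":[0,0],"grip":[1,1]}'; python3 obs.py 505.8 -136.2; python3 -m jog '{"linear":[[0,0,-0.01],[0,0,-0.01],[0,0,0],[0,0,0]],"roll":[0,0,0,0],"grip":[1,1,1,1]}'; python3 obs.py 505.8 -136.2
python3 - <<'E'
from h import *
s,r,tip=st()
print(r.inv().apply(np.array([506.2,-30.3,tip[2]])-tip)/750)
E
```

```text
time: 5.38
position: [483.7, -136.2, 219.6]
ee_rot: [1.0, 0.001, 0.0, 0.0]
contact_force: [-1.5, 0.5, 5.1]
opening: 0.1
tip [ 483.71 -136.21   46.18] F [-0.71  0.28  3.99] Fz [3.81 4.06 4.11] tiltx,tilty,h [-3.0000e-03 -6.0000e-03  4.7016e+01] 8029
time: 6.02
position: [483.5, -136.2, 234.4]
ee_rot: [1.0, 0.001, -0.0, 0.0]
contact_force: [-0.9, -0.1, -0.3]
opening: -0.2
tip [ 483.37 -136.09   60.78] F [ 0.13 -0.28  0.13] Fz [ 0.82  0.21 -0.66] tiltx,tilty,h [-8.0000e-03 -5.0000e-03  4.8422e+01] 6825
[ 3.07137534e-02 -1.40990550e-01 -8.74505652e-07]
```

Near-right is sound: it sank 1.4 mm and stayed level at about 4 N. Next is near-left.

```bash
python3 -m jog '{"linear":[[0.0077,-0.0353,0],[0.0077,-0.0353,0],[0.0077,-0.0353,0],[0.0077,-0.0353,0],[0,0,0],[0,0,0.008],[0,0,0.008],[0,0,0],[0,0,0]],"roll":[0,0,0,0,0,0,0,0,0],"grip":[1,1,1,1,1,1,1,1,1]}'; python3 obs.py 528.2 -30.3;  python3 -m jog '{"linear":[[0,0,0.0013],[0,0,0]],"roll":[0,0],"grip":[1,1]}'; python3 obs.py 528.2 -30.3
```

```text
time: 7.3
position: [506.5, -30.7, 222.3]
ee_rot: [1.0, 0.001, -0.0, 0.0]
contact_force: [-0.6, -0.5, -0.7]
opening: 0.1
tip [506.65 -30.37  49.2 ] F [-0.2  -0.1   0.04] Fz [ 0.31 -0.29  0.12] tiltx,tilty,h [-5.0000e-03 -5.0000e-03  4.8583e+01] 7875
time: 7.7
position: [506.5, -30.2, 221.4]
ee_rot: [1.0, 0.001, -0.0, 0.0]
contact_force: [-0.6, 0.7, -0.0]
opening: -0.0
tip [506.53 -30.21  48.09] F [0.1  0.31 0.45] Fz [-0.04  0.33  1.07] tiltx,tilty,h [-6.0000e-03 -5.0000e-03  4.8587e+01] 7995
```

```bash
python3 -m jog '{"linear":[[0,0,0.0013],[0,0,0]],"roll":[0,0],"grip":[1,1]}'; python3 obs.py 528.2 -30.3;  python3 -m jog '{"linear":[[0,0,0.001],[0,0,0]],"roll":[0,0],"grip":[1,1]}'; python3 obs.py 528.2 -30.3
```

```text
time: 8.1
position: [506.4, -30.2, 220.4]
ee_rot: [1.0, 0.001, -0.0, 0.0]
contact_force: [0.1, -0.1, 0.4]
opening: 0.2
tip [506.44 -30.2   47.08] F [-0.67  0.01  1.08] Fz [1.04 1.14 1.05] tiltx,tilty,h [ 4.1000e-02 -6.0000e-03  4.8528e+01] 8130
time: 8.5
position: [506.3, -30.2, 219.6]
ee_rot: [1.0, 0.001, -0.0, 0.0]
contact_force: [-1.0, -0.0, 1.1]
opening: 0.2
tip [506.37 -30.22  46.31] F [-1.65 -0.08  1.01] Fz [0.78 1.25 0.99] tiltx,tilty,h [ 8.7000e-02 -6.0000e-03  4.8467e+01] 8154
```

It rocks: tilt 0.087 at about 1 N with the centre height unchanged. One more small step to confirm, then I'll back off.

```bash
python3 -m jog '{"linear":[[0,0,0.001],[0,0,0]],"roll":[0,0],"grip":[1,1]}'; python3 obs.py 528.2 -30.3;  python3 -m jog '{"linear":[[0,0,-0.01],[0,0,-0.01],[0,0,0],[0,0,0]],"roll":[0,0,0,0],"grip":[1,1,1,1]}'; python3 obs.py 528.2 -30.3
python3 - <<'E'
from h import *
s,r,tip=st()
print(r.inv().apply(np.array([528.2,-30.3,49.5])-tip)/750)
E
```

```text
time: 8.9
position: [506.3, -30.2, 218.9]
ee_rot: [1.0, 0.001, -0.0, 0.0]
contact_force: [-2.5, -0.8, 2.1]
opening: -0.2
tip [506.31 -30.24  45.53] F [-2.24 -0.53  2.71] Fz [3.12 2.15 2.86] tiltx,tilty,h [ 1.3800e-01 -6.0000e-03  4.8495e+01] 8210
time: 9.55
position: [506.6, -30.2, 234.1]
ee_rot: [1.0, 0.001, 0.0, 0.0]
contact_force: [0.3, -0.3, -0.9]
opening: -0.1
tip [506.37 -30.23  60.39] F [-0.13 -0.03  0.18] Fz [-0.01  0.11  0.46] tiltx,tilty,h [-1.1000e-02 -5.0000e-03  4.8579e+01] 6902
[0.02911038 0.00015029 0.01450791]
```

The loose cover is near-left: it tilted 0.138 and sprang back level. Now I'll press it on its middle.

```bash
python3 -m jog '{"linear":[[0.0145,0,0],[0.0145,0,0],[0,0,0],[0,0,0.0075],[0,0,0.0075],[0,0,0],[0,0,0.0013],[0,0,0]],"roll":[0,0,0,0,0,0,0,0],"grip":[1,1,1,1,1,1,1,1]}'; python3 obs.py 528.2 -30.3;  python3 -m jog '{"linear":[[0,0,0.0013],[0,0,0]],"roll":[0,0],"grip":[1,1]}'; python3 obs.py 528.2 -30.3
```

```text
time: 10.7
position: [528.3, -30.2, 221.9]
ee_rot: [1.0, 0.001, 0.0, 0.0]
contact_force: [-0.3, -0.7, -1.2]
opening: -0.1
tip [528.37 -30.18  48.53] F [-0.    0.12  0.11] Fz [-0.2   0.19  0.33] tiltx,tilty,h [-4.4000e-02 -7.0000e-03  4.9563e+01] 6363
time: 11.1
position: [528.4, -30.2, 221.0]
ee_rot: [1.0, 0.001, 0.0, 0.0]
contact_force: [-0.9, -0.0, 1.2]
opening: -0.1
tip [528.41 -30.2   47.59] F [-0.17 -0.33  1.83] Fz [1.83 1.79 1.87] tiltx,tilty,h [-4.5000e-02 -8.0000e-03  4.9386e+01] 6445
```

Run:
```python
from h import *
c=env.read_camera("wrist");cv2.imwrite("pics/w2.png",c["color"])
```

```text
(no output)
```

View pics/w2.png

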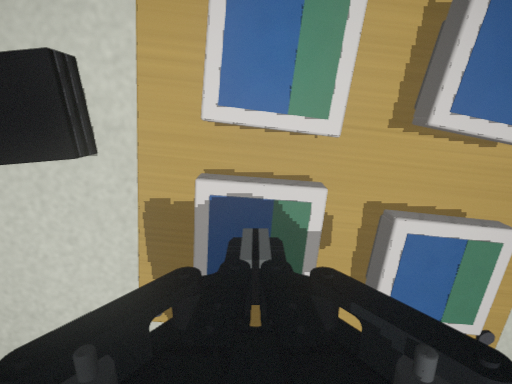

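The tips (258,250) sit on the middle of the near-left cover. My tilt fit now includes finger pixels, so I'll tighten its mask and keep stepping down.

```bash
sed -i 's/dx>-5/dx>14/' obs.py; python3 -m jog '{"linear":[[0,0,0.0013],[0,0,0]],"roll":[0,0],"grip":[1,1]}'; python3 obs.py 528.2 -30.3;  python3 -m jog '{"linear":[[0,0,0.0013],[0,0,0]],"roll":[0,0],"grip":[1,1]}'; python3 obs.py 528.2 -30.3
```

```text
time: 11.55
position: [528.4, -30.1, 220.3]
ee_rot: [1.0, 0.001, 0.0, 0.0]
contact_force: [-1.5, 0.4, 5.5]
opening: -0.3
tip [528.47 -30.19  46.89] F [-1.44 -0.2   4.92] Fz [5.03 4.73 4.99] tiltx,tilty,h [-3.2000e-02 -6.0000e-03  4.8108e+01] 3567
time: 11.95
position: [528.4, -30.1, 219.4]
ee_rot: [1.0, 0.001, 0.0, 0.0]
contact_force: [-0.8, -1.5, 6.5]
opening: -0.1
tip [528.48 -30.19  45.98] F [-1.69 -0.1   5.53] Fz [6.04 5.07 5.47] tiltx,tilty,h [-3.5000e-02 -6.0000e-03  4.7249e+01] 3573
```

```bash
python3 -m jog '{"linear":[[0,0,0.0013],[0,0,0.0013],[0,0,0]],"roll":[0,0,0],"grip":[1,1,1]}'; python3 obs.py 528.2 -30.3;  python3 -m jog '{"linear":[[0,0,0.0013],[0,0,0.0013],[0,0,0]],"roll":[0,0,0],"grip":[1,1,1]}'; python3 obs.py 528.2 -30.3
```

```text
time: 12.48
position: [528.4, -30.1, 217.4]
ee_rot: [1.0, 0.001, 0.0, 0.0]
contact_force: [-0.5, 0.0, 4.9]
opening: 0.1
tip [528.48 -30.18  44.04] F [-1.09 -0.47  6.1 ] Fz [5.79 6.05 6.46] tiltx,tilty,h [-3.3000e-02 -7.0000e-03  4.5263e+01] 3565
time: 13.0
position: [528.4, -30.1, 215.5]
ee_rot: [1.0, 0.001, 0.0, 0.0]
contact_force: [-1.3, 0.4, 7.0]
opening: -0.1
tip [528.48 -30.19  42.08] F [-1.67  0.25  5.35] Fz [5.47 5.25 5.31] tiltx,tilty,h [-3.3000e-02 -6.0000e-03  4.3305e+01] 3569
```

```bash
python3 -m jog '{"linear":[[0,0,0.0013],[0,0,0]],"roll":[0,0],"grip":[1,1]}'; python3 obs.py 528.2 -30.3;  python3 -m jog '{"linear":[[0,0,0.0013],[0,0,0]],"roll":[0,0],"grip":[1,1]}'; python3 obs.py 528.2 -30.3
```

```text
time: 13.4
position: [528.4, -30.2, 214.7]
ee_rot: [1.0, 0.001, 0.0, 0.0]
contact_force: [-1.7, -0.9, 7.2]
opening: 0.1
tip [528.47 -30.2   41.29] F [-1.93  0.92  7.27] Fz [6.55 7.31 7.94] tiltx,tilty,h [-3.2000e-02 -5.0000e-03  4.2515e+01] 3564
time: 13.8
position: [528.5, -30.1, 214.0]
ee_rot: [1.0, 0.001, 0.0, 0.0]
contact_force: [-2.5, 0.1, 9.2]
opening: 0.1
tip [528.46 -30.22  40.54] F [-2.41  0.24  9.03] Fz [8.6  9.36 9.13] tiltx,tilty,h [-3.2000e-02 -5.0000e-03  4.1817e+01] 3556
```

```bash
python3 -m jog '{"linear":[[0,0,0.001],[0,0,0],[0,0,0]],"roll":[0,0,0],"grip":[1,1,1]}'; python3 obs.py 528.2 -30.3;  python3 -m jog '{"linear":[[0,0,-0.005],[0,0,-0.01],[0,0,-0.013],[-0.0145,0,0],[-0.0145,0,0],[0,0,0],[0,0,0]],"roll":[0,0,0,0,0,0,0],"grip":[1,1,1,1,1,1,1]}'; sed -i 's/dx>14/dx>-5/' obs.py; python3 obs.py 528.2 -30.3
```

```text
time: 14.32
position: [528.5, -30.1, 213.5]
ee_rot: [1.0, 0.001, 0.0, 0.0]
contact_force: [-3.5, 0.6, 10.0]
opening: 0.0
tip [528.49 -30.2   40.03] F [-3.4   0.33 10.51] Fz [10.26 11.19 10.07] tiltx,tilty,h [-3.300e-02 -4.000e-03  4.135e+01] 3559
time: 15.35
position: [506.4, -30.3, 233.2]
ee_rot: [1.0, 0.001, 0.0, 0.0]
contact_force: [0.0, 0.2, 0.4]
opening: 0.3
tip [506.73 -30.21  59.81] F [ 0.1  -0.35  0.18] Fz [ 0.33 -0.    0.2 ] tiltx,tilty,h [-8.0000e-03 -5.0000e-03  4.2405e+01] 6437
```

It's home: the top is at 42.4 mm, 6.2 mm lower, and level. I'll gently recheck near the edge that it no longer rocks.

```bash
python3 -m jog '{"linear":[[0,0,0.011],[0,0,0.011],[0,0,0],[0,0,0.0013],[0,0,0]],"roll":[0,0,0,0,0],"grip":[1,1,1,1,1]}'; python3 obs.py 528.2 -30.3;  python3 -m jog '{"linear":[[0,0,0.0013],[0,0,0]],"roll":[0,0],"grip":[1,1]}'; python3 obs.py 528.2 -30.3
```

```text
time: 16.12
position: [506.6, -30.2, 215.8]
ee_rot: [1.0, 0.001, 0.0, 0.0]
contact_force: [0.0, 0.2, 0.5]
opening: 0.1
tip [506.66 -30.24  42.55] F [ 0.58 -0.46 -0.34] Fz [-0.54 -0.18 -0.29] tiltx,tilty,h [-9.000e-03 -6.000e-03  4.243e+01] 7950
time: 16.52
position: [506.6, -30.2, 214.9]
ee_rot: [1.0, 0.001, 0.0, 0.0]
contact_force: [0.1, 0.1, -0.2]
opening: 0.1
tip [506.68 -30.26  41.52] F [-0.14 -0.4  -0.  ] Fz [ 0.08 -0.13  0.04] tiltx,tilty,h [-6.0000e-03 -6.0000e-03  4.2232e+01] 8060
```

```bash
python3 -m jog '{"linear":[[0,0,0.0013],[0,0,0]],"roll":[0,0],"grip":[1,1]}'; python3 obs.py 528.2 -30.3;  python3 -m jog '{"linear":[[0,0,-0.02],[0,0,-0.04],[0,0,-0.05],[0,0,-0.05],[-0.05,0,0],[0,0,0],[0,0,0]],"roll":[0,0,0,0,0,0,0],"grip":[1,1,1,1,1,1,1]}'
python3 - <<'E'
from h import *
for n in("top","side"):
    c=env.read_camera(n);w=cloud(c);z=w[...,2];cv2.imwrite(f"pics/{n}9.png",c["color"])
    m=((z>36)&(z<60)&(w[...,0]>350)&(w[...,0]<800)&(abs(w[...,1])<350)).astype(np.uint8)
    k,l,s,ce=cv2.connectedComponentsWithStats(m)
    for i in range(1,k):
        if s[i,4]<150: continue
        q=w[l==i]; r=cv2.minAreaRect(q[:,:2].astype(np.float32)); print(n,s[i,4],np.round(r[0],1),np.round(r[1],1),round(r[2],1),np.median(q[:,2]).round(1))
s,r,tip=st();print(tip,s["contact_force"],s["time"])
E
```

```text
time: 16.92
position: [506.6, -30.2, 214.1]
ee_rot: [1.0, 0.001, 0.0, 0.0]
contact_force: [0.1, -0.4, 3.0]
opening: 0.2
tip [506.67 -30.24  40.64] F [-0.91 -0.01  3.36] Fz [3.39 3.23 3.47] tiltx,tilty,h [-6.000e-03 -5.000e-03  4.144e+01] 8080
time: 17.95
position: [469.2, -30.3, 334.3]
ee_rot: [1.0, 0.001, 0.001, 0.0]
contact_force: [-0.1, -0.1, -0.1]
opening: 0.0
top 958 [625.8 -39.7] [70.5 70.6] 83.0 47.8
top 969 [ 621.1 -153.1] [69.9 70.9] 78.8 47.7
top 1281 [ 518.9 -314. ] [ 85.6 119.8] 82.8 46.9
top 340 [529.  -27.6] [68.3 69.7] 86.0 41.7
side 760 [624.9 -42.4] [75.3 70.4] 83.5 48.0
side 723 [527.9 -31.4] [74. 70.] 85.5 42.0
side 917 [ 619.8 -156.6] [74.6 69.9] 78.8 48.2
side 944 [ 505.4 -137.7] [74.7 69.8] 83.9 47.9
side 182 [ 745.7 -231.9] [31.4 49.8] 55.4 44.8
side 1586 [ 518.1 -315.1] [ 82.8 119.8] 83.0 47.3
[469.58298072 -30.18126814 160.5354983 ] [-0.50669064 -0.14926412  0.9008077 ] 18.05
```

View pics/side9.png

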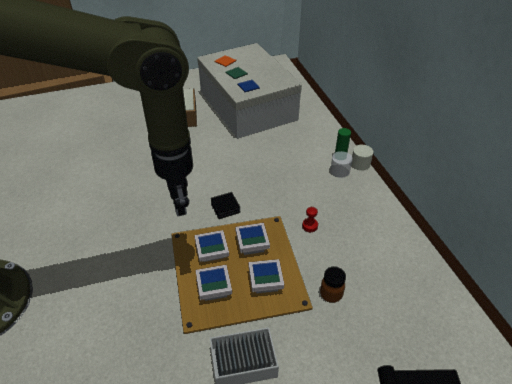

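The side view shows the gripper clear at (180,210), all covers in place and the bystanders unmoved. The near-left cover (211,243) stands at 42 mm and the others at 48 mm.

```bash
python3 -c "
from station import env
print(env.hand_in())"
```

```text
the job is handed in; nothing more can be done
None
```

The loose cover was the near-left one, at about (528, -30) mm. It is now fully home and no longer rocks, and the job was handed in at about 18 s.

- **Finding it:** I pressed near-right first. It sank 1.4 mm at about 4 N, stayed level and came back up, so it is sound. Near-left then tipped 0.14 rad at 1 to 3 N and sprang back. I did not touch the two far covers.
- **Pressing it home:** I pressed near-left on its middle. It slid down at about 5 to 6 N, and I finished at about 10.5 N on its rubber bed.
- **Last checks:** Its top now stands at about 42 mm against 48 mm for the others. A second edge press of about 3.4 N left it level, sinking only 1 mm. In the last camera views the other covers and the tray are within measurement scatter of where they started. The jar, stamp and stack look unmoved, and the gripper is clear.
- **One disagreement:** While I pressed the middle, my tilt estimate read about -0.03 rad. It came from a narrow strip beside the fingers and stayed constant throughout. It was gone once the tool lifted, so I take it as a measuring artefact.

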